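# Box up two converter modules: board in, finned cover on

### The job

Box up the two converter modules: in each of the two cases lay the circuit board that fits it, flat on its bosses with the components up, and only then close the case with the finned cover of its size, fins up, seated flush all round. Set everything down gently rather than dropping it, and leave the screwdriver, the charger and the screw tray where they are.

Things in the scene. Friction and masses are not known exactly. Their poses are not given: they have to be found in the camera images.
- case_large: Larger of two open-topped die-cast aluminium cases, fixed to the bench. 124 x 70 mm outside, 32 mm high, walls and floor 3 mm. Four bosses inside carry the board 7 mm above the underside. Low ears (12 mm long, 4 mm high) stick out at both ends. Origin: underside centre, z up, x lengthwise; half a turn makes no difference.
- case_small: Smaller of two open-topped die-cast aluminium cases, fixed to the bench. 96 x 52 mm outside, 28 mm high, walls and floor 3 mm. Four bosses inside carry the board 7 mm above the underside. Low ears (12 mm long, 4 mm high) stick out at both ends. Origin: underside centre, z up, x lengthwise; half a turn makes no difference.
- board_large: Larger of two loose tan circuit boards, 106 x 54 x 2 mm, parts up. In its middle a dark transformer 28 (x) x 26 (y) x 20 mm high: grip its x faces; beyond them 39 mm of bare board to each end. Lower parts beside it on the long edges. Fits the large case, 6 mm play at ends, 5 at sides; seated origin 7 mm above the case's. Origin: underside centre, z up, x lengthwise; half a turn makes no difference.
- board_small: Smaller of two loose tan circuit boards, 78 x 36 x 2 mm, parts up. In its middle a dark transformer 22 (x) x 20 (y) x 16 mm high: grip its x faces; beyond them 28 mm of bare board to each end. Lower parts beside it on the long edges. Fits the small case, 6 mm play at ends, 5 at sides; seated origin 7 mm above the case's. Origin: underside centre, z up, x lengthwise; half a turn makes no difference.
- cover_large: Larger of two loose aluminium covers, lying fins up. Plate 124 x 70 mm, 5 to 9 mm above the origin; tapered skirt below it goes inside the large case's walls (play 2 mm at its top, 5 at its foot). Six fins along x, 96 x 42 mm overall, up to 27 mm; grip across (y). Seated: plate on rim, origin 27 mm above the case's. Origin: underside centre, z up, x lengthwise; half a turn makes no difference.
- cover_small: Smaller of two loose aluminium covers, lying fins up. Plate 96 x 52 mm, 5 to 9 mm above the origin; tapered skirt below it goes inside the small case's walls (play 2 mm at its top, 5 at its foot). Five fins along x, 72 x 30 mm overall, up to 27 mm; grip across (y). Seated: plate on rim, origin 23 mm above the case's. Origin: underside centre, z up, x lengthwise; half a turn makes no difference.
- screwdriver: A screwdriver with a black and red handle, lying on the bench beyond the work, to be left alone; about 200 mm long, 24 mm high. Origin on the bench under its middle, x towards the tip.
- charger: A black car charger plug standing nose up at the right of the work, to be left alone; 31 mm across, 62 mm high. Origin: centre of its underside.
- screw_tray: A small grey tray of screws, 90 x 70 x 22 mm, at the left of the work, to be left alone. Origin: centre of its underside.
Not all that is in view belongs to the job. What is shaped like the case_large but blue, purple or red is not meant.

How it is judged:
By the outcome, as a careful person would: the job done as asked, in the order asked, and still so for the second after the job is handed in, with the robot touching nothing.
It also fails if it takes over 120 s, if anything falls off the work surface, if the arm or the gripper's body presses on something with over 40 N, if the wrist force passes 120 N, or if a joint passes its speed limit or range.

### The arm

A 6-joint arm with a two-finger parallel gripper is mounted at the origin on the work surface. World frame = base frame: x ahead of the robot, y to its left, z up, the work surface at z = 0. Lengths are in m, angles in rad, forces in N, time in s.
With the tool pointing down it reaches from about 0.35 to 0.975 m from the base axis. Payload 17.4 kg.
Tool frame: the origin (TCP) lies at the very end of the fingers, on their centre line; the grasp point (between the pads) lies 19 mm behind it; z points along the fingers, y is the line along which they close (so a half turn about z gives the same grasp; the last joint's range is limited). The gripper opens to 85 mm and grips with 20 to 120 N. Pads are 22 mm wide; open, the fingers measure 114 mm over their backs; the gripper's body (76 mm by 85 mm) begins 54 mm behind the grasp point. The pads swing forward as they close: fully open they stand 13 mm farther back than shut.
Start: joints at [1.242, 0.116, 1.442, -0, 1.584, -0.038], TCP at [0.194, 0.647, 0.231] pointing down, gripper open.
Joint ranges: [-2.83, 2.83], [-0.83, 2.19], [0.07, 2.5], [-1.14, 4.28], [0.01, 3], [-2.97, 2.97]. Speed limits (rad/s): [1.89, 1.89, 2.22, 3.14, 3.14, 3.14].

### API

Orientations are given as a unit quaternion [x, y, z, w].
In Python, from rig import bot gives the robot as it stands.
- The arm moves only by the tool drive_tool, never from a script. Its argument "deltas" is a list of rows, each a list of 7 numbers: the turn, a rotation vector about the world's x, y, z scaled (see below), then the shift along the world's x, y, z scaled (see below), then the opening, from 0 (shut) to 1 (fully open). In form: [[rx, ry, rz, dx, dy, dz, claw], ...]. A call has 1 to 20 rows; each row shifts and turns the commanded pose from where the row before left it; what a row does not reach is not made up. The controller multiplies each number of a shift by 120 mm and each number of a turn by 360 degrees. A row lasts 1/8 s, in which the tool goes at most 62.5 mm and 10.7 degrees, less where a joint would pass 70% of its speed; a pose out of reach is approached as far as the arm can. A call with a number of a shift or a turn outside -1 to 1 is refused whole. A call with a gripper value outside its range is refused whole. The fingers move at their own pace and stop on an object; "force" is the grip in N (left out, the last holds). Time passes only in rows, so rows that do not move let the fingers close. It gives the time, the measured TCP pose, the force, the opening and the grip force at its end, in the units of the state.
- bot.read_state(): the state, without advancing time (a new reading comes with each control period).
- bot.grab_frame(name): name is "scene" or "top" or "wrist"; returns a dict with "pixels" (480x640x3 uint8, red, green, blue), "depth" (480x640 float32, m along the optical axis (not along the pixel's ray), 0 where there is no reading), "fx", "fy", "cx", "cy" (pixels), "dist_coeffs" ([k1, k2, p1, p2, k3] as OpenCV has them; the pictures are not rectified), "camera_from_world" (4x4, takes a point from world to camera coordinates). Camera axes: x right, y down, z forward; pixel columns grow to the right and rows downward; lengths in m; the calibration is good to about 2 mm. A picture is of the moment at which its call begins.
- bot.close_job(): hands the job in; it is judged then, once.
The state is a dict: "time_s": time; "joint_positions": joint angles; "qvel": joint speeds; "joint_torque": joint torques, N m; "ee_pos": TCP position; "tcp_rot": TCP orientation; "contact_force": force on the tool from outside, world axes, zero at the start; "wrist_torque": the same for the moment, N m; "finger_gap": finger opening in m; "finger_force": force on a finger pad.
Only numpy, scipy, OpenCV 4.12 (cv2) and the standard library are available. Lean on these libraries where they do the work, as an engineer would, in place of code of your own. Each camera call takes 0.05 s, during which the arm holds its last target. There are 200 camera calls.

## Working session

There is one attempt and no reset: what is moved stays moved. The work goes in short steps, Python scripts to look and compute and a tool call to move; the robot and the scene stay as the last step left them, time stands still between calls to the robot, and variables do not carry over. Pictures are saved under pics/ and viewed, at most 14 in all, crops included, and the job is handed in when it is done.

Besides the shell and the picture viewer there is one more tool, called by a JSON object that holds its "name" and its "arguments". drive_tool: Moves the arm, as the interface text tells. Its arguments: {"type":"object","properties":{"deltas":{"type":"array","items":{"type":"array","items":{"type":"number","minimum":-1,"maximum":1}}},"force":{"type":"number"}},"required":["deltas"]}

```bash
mkdir -p pics; ls; cat > h.py <<'E'
from rig import bot
import numpy as np, cv2, pickle
def grab(n,f):
    d=bot.grab_frame(n); cv2.imwrite('pics/'+f+'.png',d['pixels'][:,:,::-1]); pickle.dump(d,open(f+'.pkl','wb')); return d
def load(f): return pickle.load(open(f+'.pkl','rb'))
def cloud(d):
    h,w=d['depth'].shape
    K=np.array([[d['fx'],0,d['cx']],[0,d['fy'],d['cy']],[0,0,1]])
    uv=np.stack(np.meshgrid(np.arange(w),np.arange(h)),-1).reshape(-1,1,2).astype(np.float64)
    n=cv2.undistortPoints(uv,K,np.array(d['dist_coeffs'],float)).reshape(h,w,2)
    z=d['depth'].astype(float)
    p=np.stack([n[...,0]*z,n[...,1]*z,z],-1)
    T=np.linalg.inv(np.array(d['camera_from_world']))
    P=p@T[:3,:3].T+T[:3,3]; P[z==0]=np.nan
    return P
E
python3 - <<'E'
from h import *
for n in ['top','scene']:
    d=grab(n,n+'0'); print(n,np.round(d['camera_from_world'],3).tolist(),d['fx'])
print(bot.read_state())
E
```

```text
pics
top [[0.016, -1.0, -0.014, 0.009], [-0.994, -0.015, -0.106, 0.566], [0.106, 0.016, -0.994, 1.198], [0.0, 0.0, 0.0, 1.0]] 445.26433292408444
scene [[0.483, 0.876, 0.006, -0.265], [0.603, -0.327, -0.728, -0.321], [-0.635, 0.355, -0.686, 1.748], [0.0, 0.0, 0.0, 1.0]] 580.0104889967195
{'time_s': 0.1, 'joint_positions': array([ 1.24221793e+00,  1.16454289e-01,  1.44218764e+00,  1.92217863e-05,
        1.58405618e+00, -3.77736725e-02]), 'qvel': array([-0.00083393, -0.00345456, -0.00111601, -0.00036463, -0.00044366,
        0.00053058]), 'joint_torque': array([ 3.83185994e-03, -7.33676219e+01, -6.33772230e+01,  1.43360667e-04,
        5.46350959e-03, -3.32059449e-05]), 'ee_pos': array([0.1934658 , 0.64649137, 0.23063176]), 'tcp_rot': array([ 1.44890417e-01,  9.89447554e-01, -5.41731556e-04, -1.10130831e-04]), 'contact_force': array([ 0.04259079, -0.00287157,  0.04253904]), 'wrist_torque': array([-0.03193442, -0.04720668, -0.00563982]), 'finger_force': 0.0, 'finger_gap': 0.08515125044851156}
```

View pics/top0.png

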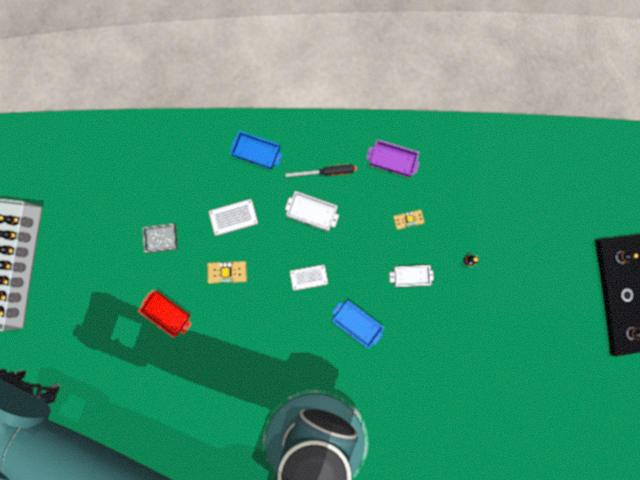

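View pics/scene0.png

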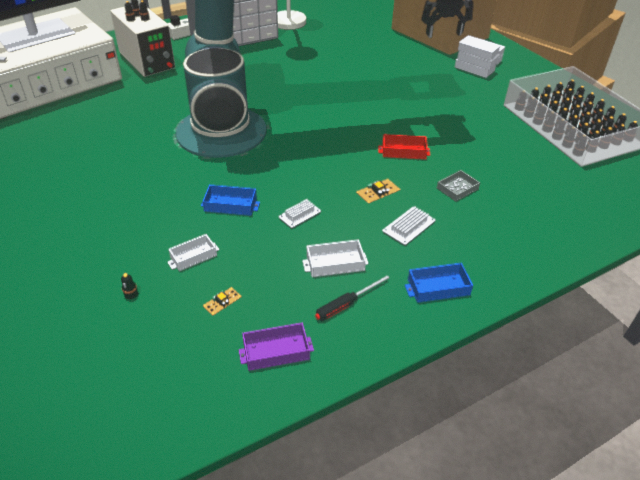

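Top view: cases are silver at (312,211) for the large and (412,275) for the small. The blue (257,150) and (358,323), purple (393,157) and red (165,313) ones are the wrong colour. Boards are at (227,272) large and (409,219) small. Covers are at (233,217) large and (309,277) small. Next I measure these and confirm them in a crop.

```bash
cat >> h.py <<'E'
def rect(P,mask):
    q=P[mask]; q=q[~np.isnan(q).any(1)]
    (c,s,a)=cv2.minAreaRect((q[:,:2]*1000).astype(np.float32))
    if s[0]<s[1]: s=s[::-1]; a+=90
    a=(a+90)%180-90
    return np.round(c,1),np.round(s,1),round(a,1),np.round(np.percentile(q[:,2],[5,50,98])*1000,1),len(q)
E
python3 - <<'E'
from h import *
d=load('top0');P=cloud(d);im=d['pixels']
print(np.nanmedian(P[180:300,180:450,2]))
cv2.imwrite('pics/crop0.png',cv2.resize(im[180:310,190:450],None,fx=3,fy=3,interpolation=cv2.INTER_CUBIC)[:,:,::-1])
hsv=cv2.cvtColor(im,cv2.COLOR_RGB2HSV)
ng=~((hsv[...,0]>55)&(hsv[...,0]<95)&(hsv[...,1]>120))
n,l,st,c=cv2.connectedComponentsWithStats(ng.astype(np.uint8))
for nm,(u,v) in dict(caseL=(293,210),caseS=(396,275),boardL=(227,272),boardS=(409,219),covL=(233,217),covS=(309,277),tray=(159,238),charger=(471,260),sd=(340,170)).items():
    k=l[v-4:v+5,u-4:u+5]; k=k[k>0]; k=np.bincount(k).argmax()
    print(nm,st[k],*rect(P,l==k))
E
```

```text
-0.0003076722395951581
caseL [ 285  190   55   42 1456] [643.5  17.8] [156.3  82.4] 71.5 [-2.5  2.8 33.2] 1449
caseS [389 264  45  24 907] [ 463.5 -264.1] [127.4  62.3] -86.5 [-2.9  2.8 29.6] 905
boardL [207 261  41  23 864] [465.7 256.2] [114.5  60.8] -86.7 [-3.   1.9 23.7] 862
boardS [393 209  32  21 458] [ 623.6 -258.6] [88.6 44.6] -75.7 [-4.   1.4 19.8] 457
covL [ 208  199   51   37 1266] [622.5 244. ] [134.5  80.8] -73.6 [-2.   9.3 28.9] 1265
covS [289 264  40  27 803] [454.9  24.8] [104.8  60.8] -78.7 [-2.1  8.2 28.8] 801
tray [142 223  36  30 895] [560.3 457.3] [104.6  78.3] -82.7 [-2.2  3.7 23. ] 893
charger [464 254  15  13 142] [ 509.7 -434.5] [45.1 34.9] -62.7 [-2.1 32.4 63.8] 141
sd [285 164  72  14 479] [757.4  -5.9] [206.9  34.2] -81.7 [-3.4 17.5 27. ] 476
```

View pics/crop0.png

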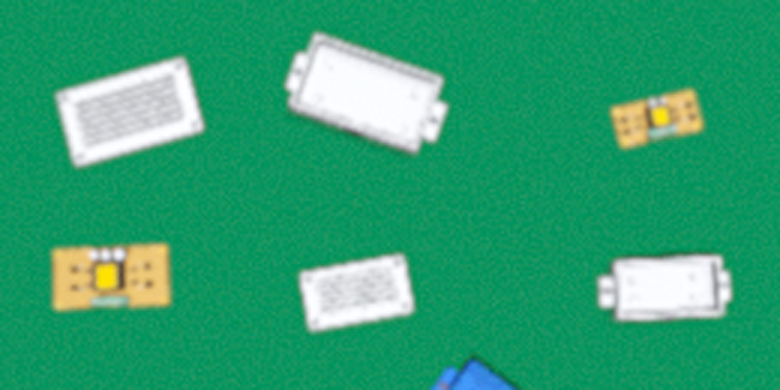

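The crop confirms it: the large case is the silver one at (365,95) in the crop and the small is at (668,290). Both boards lie parts up and both covers fins up, and all measured sizes agree. I start with the large board.

{"name": "drive_tool", "arguments": {"deltas": [[0, 0, 0.0056, 0.227, -0.326, 0, 1], [0, 0, 0.0056, 0.227, -0.326, 0, 1], [0, 0, 0.0056, 0.227, -0.326, 0, 1], [0, 0, 0.0056, 0.227, -0.326, 0, 1], [0, 0, 0.0056, 0.227, -0.326, 0, 1], [0, 0, 0.0056, 0.227, -0.326, 0, 1], [0, 0, 0.0056, 0.227, -0.326, 0, 1], [0, 0, 0.0056, 0.227, -0.326, 0, 1], [0, 0, 0.0056, 0.227, -0.326, 0, 1], [0, 0, 0.0056, 0.227, -0.326, 0, 1], [0, 0, 0, 0, 0, 0, 1]], "force": 40}}

```text
time_s: 1.48
ee_pos: [0.4671, 0.2532, 0.2309]
tcp_rot: [-0.029, 1.0, -0.0, -0.0]
contact_force: [-0.3, 0.3, -0.7]
finger_gap: 0.0854
finger_force: 0.0
```

```bash
python3 - <<'E'
from h import *
d=grab('wrist','w1'); s=bot.read_state(); print(s['time_s'],s['ee_pos'],s['tcp_rot'],s['joint_positions'])
T=np.linalg.inv(np.array(d['camera_from_world']));print(np.round(T,4),d['fx'],d['depth'][240,320])
E
```

```text
1.525 [0.46640075 0.25442128 0.23095568] [-2.92570875e-02  9.99571872e-01 -1.05239699e-04 -2.89582564e-04] [ 4.51340890e-01 -1.99531224e-01  1.74798820e+00  4.52643006e-05
  1.59375024e+00 -1.17797694e+00]
[[-5.760e-02  9.472e-01  3.155e-01  3.864e-01]
 [ 9.983e-01  5.490e-02  1.760e-02  2.488e-01]
 [-6.000e-04  3.160e-01 -9.488e-01  3.743e-01]
 [ 0.000e+00  0.000e+00  0.000e+00  1.000e+00]] 368.0250652356 0.39239407
```

View pics/w1.png

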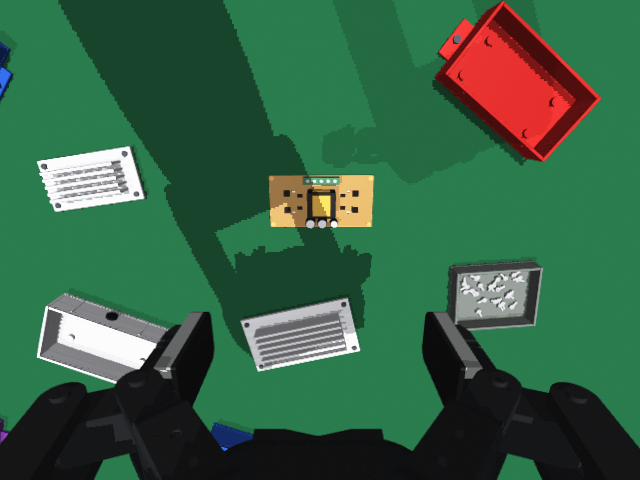

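The wrist view shows the large board at (321,201), axis-aligned with the jaws. The large cover is at (300,335), the small cover at (90,178), and the large case is partly hidden at (100,345).

```bash
cat >> h.py <<'E'
def rays(d,uv,z):
    K=np.array([[d['fx'],0,d['cx']],[0,d['fy'],d['cy']],[0,0,1]])
    n=cv2.undistortPoints(np.asarray(uv,float).reshape(-1,1,2),K,np.array(d['dist_coeffs'],float)).reshape(-1,2)
    T=np.linalg.inv(np.array(d['camera_from_world']))
    r=np.c_[n,np.ones(len(n))]@T[:3,:3].T; o=T[:3,3]
    return (o+r*((z-o[2])/r[:,2])[:,None])[:,:2]*1000
def prect(d,mask,z):
    c=max(cv2.findContours(mask.astype(np.uint8),cv2.RETR_EXTERNAL,cv2.CHAIN_APPROX_NONE)[0],key=cv2.contourArea)
    return fit(rays(d,c,z))
def fit(q):
    (c,s,a)=cv2.minAreaRect(q.astype(np.float32))
    if s[0]<s[1]: s=s[::-1]; a+=90
    return np.round(c,1),np.round(s,1),round((a%180),2)
def tan(d,u0,v0,u1,v1):
    h=cv2.cvtColor(d['pixels'],cv2.COLOR_RGB2HSV); m=np.zeros(h.shape[:2],bool)
    m[v0:v1,u0:u1]=((h[...,0]<30)&(h[...,1]>50))[v0:v1,u0:u1]; return m
def gray(d,u0,v0,u1,v1):
    h=cv2.cvtColor(d['pixels'],cv2.COLOR_RGB2HSV); m=np.zeros(h.shape[:2],bool)
    m[v0:v1,u0:u1]=((h[...,1]<70))[v0:v1,u0:u1]; return m
E
python3 - <<'E'
from h import *
d=load('w1'); P=cloud(d)
print('boardL',prect(d,tan(d,255,160,390,240),.002), 'z',np.nanmedian(P[185:195,275:285,2]))
m=gray(d,300,185,345,222)
print('tr',rect(P,(P[...,2]>.017)&(np.indices(m.shape)[0]<240)&(np.abs(np.indices(m.shape)[1]-320)<40)))
print('covL',prect(d,gray(d,235,290,365,375),.009),'covS',prect(d,gray(d,30,140,150,220),.009))
E
```

```text
boardL (array([466.3, 256.3]), array([106.1,  53.4]), 93.31) z 0.0026439227870538595
tr (array([471.7, 256.4]), array([38.4, 28.1]), 0.9, array([17.7, 22.6, 24.4]), 840)
covL (array([622.1, 242.9]), array([124.8,  72.4]), 106.67) covS (array([456. ,  24.7]), array([99.8, 53.1]), 101.32)
```

{"name": "drive_tool", "arguments": {"deltas": [[0, 0, 0, 0, 0.008, -0.35, 0.8], [0, 0, 0, 0, 0.008, -0.35, 0.8], [0, 0, 0, 0, 0, -0.35, 0.7], [0, 0, 0, 0, 0, -0.35, 0.6], [0, 0, 0, 0, 0, -0.25, 0.6], [0, 0, 0, 0, 0, -0.15, 0.6], [0, 0, 0, 0, 0, -0.08, 0.6], [0, 0, 0, 0, 0, 0, 0.5], [0, 0, 0, 0, 0, 0, 0.3], [0, 0, 0, 0, 0, 0, 0.1], [0, 0, 0, 0, 0, 0, 0], [0, 0, 0, 0, 0, 0, 0], [0, 0, 0, 0, 0, 0, 0]], "force": 40}}

```text
time_s: 3.15
ee_pos: [0.4666, 0.2577, 0.007]
tcp_rot: [-0.03, 1.0, 0.0, 0.001]
contact_force: [-1.7, 1.2, 7.8]
finger_gap: 0.0264
finger_force: 40.7
```

{"name": "drive_tool", "arguments": {"deltas": [[0, 0, 0, 0, 0, 0.03, 0], [0, 0, 0, 0, 0, 0.2, 0], [0, 0, 0, 0, 0, 0.35, 0], [0, 0, 0, 0, 0, 0.4, 0], [0, 0, 0, 0.2, -0.05, 0.4, 0], [0, 0, 0, 0.32, -0.08, 0.3, 0], [0, 0, 0, 0.32, -0.08, 0.2, 0], [0, 0, 0, 0.32, -0.08, 0, 0], [0, 0, 0, 0.3, -0.08, 0, 0], [0, 0, 0, 0.16, -0.03, 0, 0], [0, 0, 0, 0, 0, 0, 0], [0, 0, 0, 0, 0, 0, 0]]}}

```text
time_s: 4.65
ee_pos: [0.6598, 0.2095, 0.2313]
tcp_rot: [-0.031, 1.0, 0.0, -0.0]
contact_force: [-0.1, 0.1, -1.3]
finger_gap: 0.0267
finger_force: 39.7
```

```bash
python3 - <<'E'
from h import *
d=grab('wrist','w2'); s=bot.read_state(); print(s['time_s'],s['ee_pos'],s['tcp_rot'],s['finger_gap'],s['contact_force'])
E
```

```text
4.7 [0.65968125 0.20961166 0.2315376 ] [-3.06723336e-02  9.99529492e-01  4.42975036e-05 -2.93358215e-06] 0.027089597366508768 [-0.38789322  0.139944   -1.64765767]
```

View pics/w2.png

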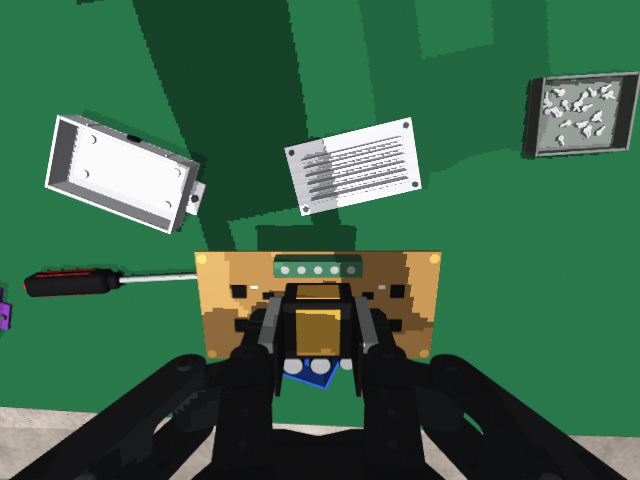

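```bash
python3 - <<'E'
from h import *
d=load('w2'); P=cloud(d); v,u=np.indices(P.shape[:2])
hi=(P[...,2]>.026)&(u>35)&(u<215)&(v>105)&(v<240)
print('caseL depthmask',prect(d,hi,.032),fit(P[hi][:,:2]*1000),np.nanpercentile(P[hi][:,2],[50,98]))
print('covL',prect(d,gray(d,280,110,430,225),.009))
pl=(P[...,2]>.0055)&(u>275)&(u<430)&(v>105)&(v<225)
print('covL z',prect(d,pl,.009), np.nanmedian(P[130:135,300:305,2]))
fin=(P[...,2]>.022)&(u>275)&(u<430)&(v>105)&(v<225)
print('fins',prect(d,fin,.027))
b=tan(d,185,245,450,365)
zb=P[...,2][b&(u<230)]; print('held z',np.nanmedian(zb)); print('held',prect(d,b,np.nanmedian(zb)))
cv2.imwrite('pics/c2.png',cv2.resize(d['pixels'][100:250,30:230],None,fx=4,fy=4,interpolation=cv2.INTER_CUBIC)[:,:,::-1])
E
```

```text
caseL depthmask (array([640.1,  20.9]), array([126.5,  73.2]), 71.16) (array([640.3,  19.7]), array([125.7,  71.9]), 70.97) [0.03183255 0.03393931]
covL (array([622.5, 242.8]), array([124.3,  70.4]), 106.8)
covL z (array([622.4, 242.9]), array([124.4,  70.3]), 106.84) 0.0003555726840368534
fins (array([640.7, 248.3]), array([95.7,  4.3]), 106.81)
held z 0.22702354142455874
held (array([659.4, 209.5]), array([106.,  54.]), 93.48)
```

View pics/c2.png

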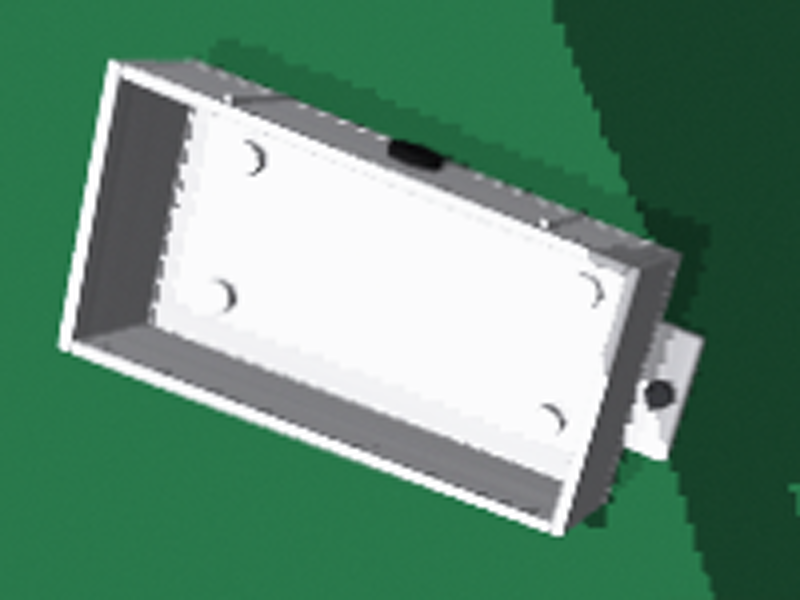

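The crop shows the case's outer rim corners at (110,60), (637,266), (560,533) and (62,348), with four bosses visible inside. In w2 the board is held level and centred.

```bash
python3 - <<'E'
from h import *
d=load('w2')
q=np.array([(110,60),(637,266),(560,533),(62,348)])/4.+[30,100]-.375
r=rays(d,q,.032); print(r.round(1)); print(r.mean(0),[np.linalg.norm(r[i]-r[i-1]).round(1) for i in range(4)])
for a,b in((0,1),(3,2)): e=r[a]-r[b];print(np.degrees(np.arctan2(e[1],e[0]))%180)
for a,b in((0,3),(1,2)): e=r[a]-r[b];print(np.degrees(np.arctan2(e[1],e[0]))%180-90)
E
```

```text
[[588.  -27.7]
 [627.1  88.7]
 [693.   66.7]
 [654.  -49.4]]
[640.52427747  19.55362049] [np.float64(69.5), np.float64(122.8), np.float64(69.4), np.float64(122.5)]
71.42353766280931
71.45775306363807
71.75150061891904
71.51706950006763
```

{"name": "drive_tool", "arguments": {"deltas": [[0, 0, -0.0102, -0.0262, -0.264, 0, 0], [0, 0, -0.0102, -0.0262, -0.264, 0, 0], [0, 0, -0.0102, -0.0262, -0.264, 0, 0], [0, 0, -0.0102, -0.0262, -0.264, 0, 0], [0, 0, -0.0102, -0.0262, -0.264, -0.2, 0], [0, 0, -0.0102, -0.0262, -0.264, -0.3, 0], [0, 0, 0, 0, 0, -0.4, 0], [0, 0, 0, 0, 0, -0.35, 0], [0, 0, 0, 0, 0, -0.1, 0], [0, 0, 0, 0, 0, 0, 0], [0, 0, 0, 0, 0, 0, 0]]}}

```text
time_s: 6.08
ee_pos: [0.6424, 0.0195, 0.0716]
tcp_rot: [0.161, 0.987, 0.0, 0.001]
contact_force: [0.8, 0.3, -1.2]
finger_gap: 0.0269
finger_force: 39.8
```

```bash
cat >> h.py <<'E'
def st():
    s=bot.read_state(); q=s['tcp_rot']; a=(2*np.degrees(np.arctan2(q[1],q[0]))-90)%180
    print(s['time_s'],'tcp',(s['ee_pos']*1000).round(1),'close-dir',a.round(2),'gap',round(s['finger_gap']*1000,1),'F',s['contact_force'].round(1),'q',q.round(3)); return s
E
python3 - <<'E'
from h import *
st()
E
```

```text
6.075 tcp [642.4  19.5  71.6] close-dir 71.48 gap 26.9 F [ 0.8  0.3 -1.2] q [0.161 0.987 0.    0.001]
```

{"name": "drive_tool", "arguments": {"deltas": [[0, 0, 0, -0.013, 0, -0.15, 0], [0, 0, 0, 0, 0, -0.15, 0], [0, 0, 0, 0, 0, -0.1, 0], [0, 0, 0, 0, 0, -0.05, 0], [0, 0, 0, 0, 0, -0.01, 0], [0, 0, 0, 0, 0, -0.01, 0], [0, 0, 0, 0, 0, -0.01, 0], [0, 0, 0, 0, 0, 0, 0], [0, 0, 0, 0, 0, 0, 0]]}}

```text
time_s: 7.2
ee_pos: [0.6401, 0.0193, 0.0139]
tcp_rot: [0.161, 0.987, 0.0, 0.0]
contact_force: [-14.9, 0.4, 22.3]
finger_gap: 0.0267
finger_force: 42.6
```

{"name": "drive_tool", "arguments": {"deltas": [[0, 0, 0, 0, 0, 0.006, 0], [0, 0, 0, 0, 0, 0, 0], [0, 0, 0, 0, 0, 0, 0]]}}

```text
time_s: 7.58
ee_pos: [0.6401, 0.0193, 0.0139]
tcp_rot: [0.161, 0.987, 0.0, 0.0]
contact_force: [-10.0, 0.3, 14.2]
finger_gap: 0.0273
finger_force: 41.7
```

```bash
python3 - <<'E'
from h import *
st(); d=grab('wrist','w3')
E
```

```text
7.575 tcp [640.1  19.3  13.9] close-dir 71.47 gap 27.3 F [-10.    0.3  14.2] q [0.161 0.987 0.    0.   ]
```

View pics/w3.png

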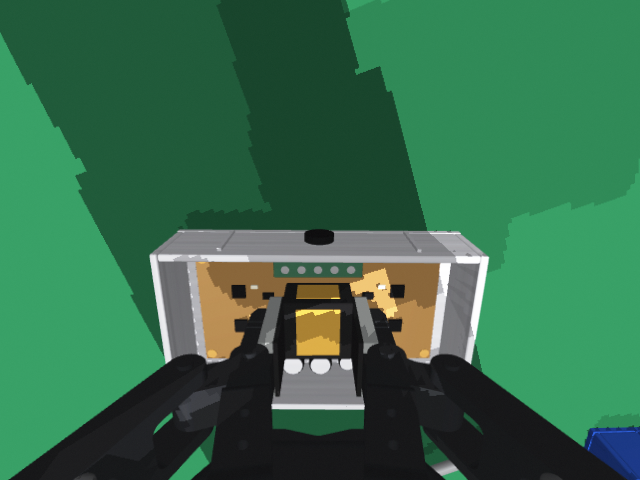

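The board lies inside the case, centred between the end walls (left gap at column 196, right at 440). I release it with a partial opening.

{"name": "drive_tool", "arguments": {"deltas": [[0, 0, 0, 0, 0, 0.004, 0.35], [0, 0, 0, 0, 0, 0, 0.45], [0, 0, 0, 0, 0, 0, 0.5], [0, 0, 0, 0, 0, 0, 0.5], [0, 0, 0, 0, 0, 0.1, 0.5], [0, 0, 0, 0, 0, 0.2, 0.5], [0, 0, 0, 0, 0, 0.35, 0.5], [0, 0, 0, 0.2, 0.1, 0.4, 0.6], [0, 0, 0, 0.2, 0.1, 0.35, 0.7], [0, 0, 0, 0.3, 0.1, 0.2, 0.8], [0, 0, 0, 0, 0, 0, 1], [0, 0, 0, 0, 0, 0, 1]]}}

```text
time_s: 9.12
ee_pos: [0.7234, 0.0552, 0.2045]
tcp_rot: [0.161, 0.987, -0.0, -0.0]
contact_force: [-0.9, -0.2, -0.2]
finger_gap: 0.0853
finger_force: 0.0
```

```bash
python3 - <<'E'
from h import *
st(); d=grab('wrist','w4'); P=cloud(d)
b=tan(d,100,80,560,400)
n,l,s,c=cv2.connectedComponentsWithStats(b.astype(np.uint8)); k=1+s[1:,4].argmax(); print(s[k]); b=l==k
print(prect(d,b,.009)); z=P[b]; A=np.c_[z[:,:2],np.ones(len(z))]; g=z[:,2]<.014; print(np.percentile(z[:,2],[5,50,95]),np.linalg.lstsq(A[g],z[g,2],rcond=None)[0])
hi=(P[...,2]>.028)&(P[...,2]<.036); n,l,s,c=cv2.connectedComponentsWithStats(hi.astype(np.uint8)); print(s[s[:,4]>200])
E
```

```text
9.125 tcp [723.4  55.2 204.5] close-dir 71.47 gap 85.3 F [-0.9 -0.2 -0.2] q [ 0.161  0.987 -0.    -0.   ]
[ 187  103  123   64 5588]
(array([640.2,  19.3]), array([106.2,  54.1]), 71.26)
[nan nan nan] [ 0.00750757 -0.00123608  0.00482141]
[[     0      0    640    480 300481]
 [   166     91    154     90   1946]
 [   228    120     35     32   1050]
 [   411    226    144     74   1910]
 [    26    328    127     63   1058]]
```

View pics/w4.png

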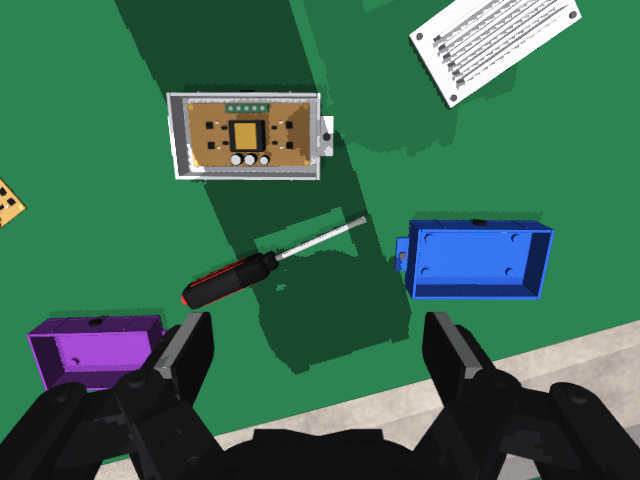

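The board lies flat at z≈9 mm, seated and centred at (640,19). Now I refine the rim from this closer view.

```bash
python3 - <<'E'
from h import *
d=load('w4'); P=cloud(d); v,u=np.indices(P.shape[:2])
hi=(P[...,2]>.0285)&(P[...,2]<.036)&(u>160)&(u<325)&(v<185)
n,l,s,c=cv2.connectedComponentsWithStats(hi.astype(np.uint8));k=1+s[1:,4].argmax()
print(prect(d,l==k,.032))
g=d['pixels'].copy()
cv2.imwrite('pics/c4.png',cv2.resize(g[85:190,155:340],None,fx=4,fy=4,interpolation=cv2.INTER_CUBIC)[:,:,::-1])
E
```

```text
(array([640.6,  19.3]), array([124.2,  70.6]), 70.78)
```

View pics/c4.png

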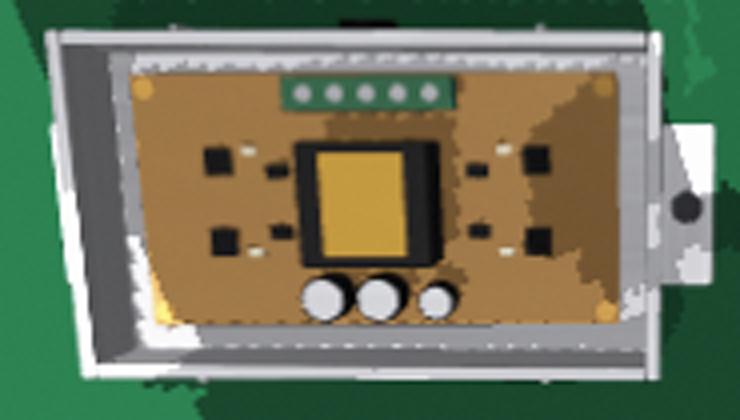

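{"name": "drive_tool", "arguments": {"deltas": [[0, 0, -0.019, -0.105, 0.1955, 0, 1], [0, 0, -0.019, -0.105, 0.1955, 0, 1], [0, 0, -0.019, -0.105, 0.1955, 0, 1], [0, 0, -0.019, -0.105, 0.1955, 0, 1], [0, 0, -0.019, -0.105, 0.1955, 0, 1], [0, 0, -0.019, -0.105, 0.1955, 0, 1], [0, 0, -0.019, -0.105, 0.1955, 0, 1], [0, 0, -0.019, -0.105, 0.1955, 0, 1], [0, 0, 0, 0, 0, -0.3, 1], [0, 0, 0, 0, 0, -0.4, 1], [0, 0, 0, 0, 0, -0.3, 1], [0, 0, 0, 0, 0, 0, 1], [0, 0, 0, 0, 0, 0, 1]]}}

```text
time_s: 10.8
ee_pos: [0.6235, 0.2429, 0.0867]
tcp_rot: [0.597, 0.802, 0.001, 0.0]
contact_force: [0.2, 0.2, 0.3]
finger_gap: 0.0858
finger_force: 0.0
```

```bash
python3 - <<'E'
from h import *
st()
d=load('w4')
q=np.array([(48,31),(660,31),(660,379),(88,379)])/4.+[155,85]-.375
r=rays(d,q,.032); print(r.round(1)); print(r.mean(0),[np.linalg.norm(r[i]-r[i-1]).round(1) for i in range(4)])
for a,b in((0,1),(3,2)): e=r[a]-r[b];print(np.degrees(np.arctan2(e[1],e[0]))%180)
for a,b in((0,3),(1,2)): e=r[a]-r[b];print(np.degrees(np.arctan2(e[1],e[0]))%180-90)
E
```

```text
10.8 tcp [623.5 242.9  86.7] close-dir 16.73 gap 85.8 F [0.2 0.2 0.3] q [0.597 0.802 0.001 0.   ]
[[588.3 -27.1]
 [627.8  89.2]
 [693.8  67.1]
 [654.5 -49.4]]
[641.08871118  19.93844439] [np.float64(69.9), np.float64(122.9), np.float64(69.6), np.float64(123.0)]
71.22942535875168
71.36137378653223
71.42638982656567
71.53719362696918
```

{"name": "drive_tool", "arguments": {"deltas": [[0, 0, 0, -0.009, 0, -0.2, 1], [0, 0, 0, 0, 0, -0.2, 1], [0, 0, 0, 0, 0, -0.14, 0.9], [0, 0, 0, 0, 0, -0.066, 0.8], [0, 0, 0, 0, 0, 0, 0.6], [0, 0, 0, 0, 0, 0, 0.5], [0, 0, 0, 0, 0, 0, 0.4], [0, 0, 0, 0, 0, 0, 0.3], [0, 0, 0, 0, 0, 0, 0.3], [0, 0, 0, 0, 0, 0, 0.3]], "force": 50}}

```text
time_s: 12.05
ee_pos: [0.6226, 0.2432, 0.0135]
tcp_rot: [0.597, 0.803, 0.001, 0.001]
contact_force: [1.0, 0.4, 6.9]
finger_gap: 0.0405
finger_force: 50.8
```

{"name": "drive_tool", "arguments": {"deltas": [[0, 0, 0, 0, 0, 0.03, 0], [0, 0, 0, 0, 0, 0.15, 0], [0, 0, 0, 0, 0, 0.3, 0], [0, 0, -0.0123, 0.019, -0.232, 0.4, 0], [0, 0, -0.0123, 0.019, -0.232, 0.3, 0], [0, 0, -0.0123, 0.019, -0.232, 0.1, 0], [0, 0, -0.0123, 0.019, -0.232, 0, 0], [0, 0, -0.0123, 0.019, -0.232, 0, 0], [0, 0, -0.0123, 0.019, -0.232, 0, 0], [0, 0, -0.0123, 0.019, -0.232, 0, 0], [0, 0, -0.0123, 0.019, -0.232, 0, 0], [0, 0, 0, 0, 0, 0, 0], [0, 0, 0, 0, 0, 0, 0]]}}

```text
time_s: 13.68
ee_pos: [0.6402, 0.0206, 0.1665]
tcp_rot: [0.812, 0.583, 0.0, 0.0]
contact_force: [0.5, -0.1, -1.8]
finger_gap: 0.0408
finger_force: 51.1
```

```bash
python3 - <<'E'
from h import *
st(); d=grab('wrist','w5'); P=cloud(d)
print(np.nanmedian(P[150:300:10,250:400:10,2],axis=1))
E
```

```text
13.675 tcp [640.2  20.6 166.5] close-dir 161.37 gap 40.8 F [ 0.5 -0.1 -1.8] q [0.812 0.583 0.    0.   ]
[0.03203752 0.00901385 0.15958558 0.16271667 0.16235857 0.16236749
 0.16319609 0.16298854 0.16301585 0.16318453 0.16367244 0.16336463
 0.16358774 0.16361664 0.1631723 ]
```

View pics/w5.png

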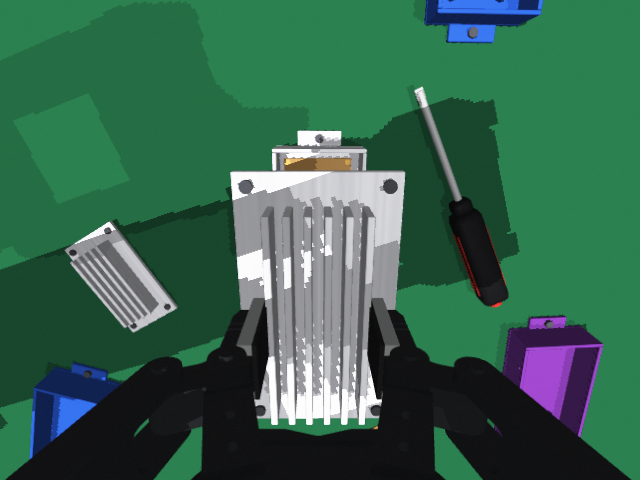

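The view shows the held plate's far-end corners at about (231,172) and (405,172), with the case's far-end rim behind it at (273,149) to (366,149). Now I compute the offset.

```bash
python3 - <<'E'
from h import *
d=load('w5'); P=cloud(d); v,u=np.indices(P.shape[:2])
h=P[...,2]; 
m=(h>.155)&(h<.17)&(v<225)&(u>215)&(u<420)
print('row start at cols',[(c,int(np.where(m[:,c])[0][:1])) for c in (250,290,350,385)],'cols at row 185,215',[ (r,np.where(m[r])[0][[0,-1]]) for r in (185,215)])
z=np.nanmedian(h[m]); print(z)
r=rays(d,[(231,171.5),(405,171.5),(240,300),(397,300)],.162); print(r)
e=r[0]-r[1]; a=np.degrees(np.arctan2(e[1],e[0]))%180; print('len',np.hypot(*e),'edge dir',a)
# the far end centre is c + 62*(dir); dir is perpendicular pointing away from tool camera top of image
mid=(r[0]+r[1])/2; t=np.radians(a-90); ax=np.array([np.cos(t),np.sin(t)]); ctr=np.array([640.2,20.6])
s=np.sign((mid-ctr)@ax); print('plate ctr',mid-s*62*ax,'ax',np.degrees(t))
r=rays(d,[(272.5,148),(366.5,148)],.032); e=r[0]-r[1]; a=np.degrees(np.arctan2(e[1],e[0]))%180;t=np.radians(a-90); ax=np.array([np.cos(t),np.sin(t)]);mid=r.mean(0)
s=np.sign((mid-ctr)@ax); print('case: len',np.hypot(*e),'ctr',mid-s*62*ax,np.degrees(t))
E
```

```text
row start at cols [(250, 170), (290, 170), (350, 170), (385, 170)] cols at row 185,215 [(185, array([231, 404])), (215, array([233, 401]))]
0.1625679146057901
[[627.5055786   90.09139131]
 [693.27902393  67.88138304]
 [609.0610835   36.10365447]
 [675.67556716  13.59623971]]
len 69.42211879273417 edge dir 161.34149146991663
plate ctr [640.55682899  20.24497044] ax 71.34149146991663
case: len 69.08537580551196 ctr [641.64646628  19.51084605] 71.34581508374211<stdin>:5: DeprecationWarning: Conversion of an array with ndim > 0 to a scalar is deprecated, and will error in future. Ensure you extract a single element from your array before performing this operation. (Deprecated NumPy 1.25.)
```

{"name": "drive_tool", "arguments": {"deltas": [[0, 0, 0, 0.004, -0.008, -0.2, 0], [0, 0, 0, 0, 0, -0.3, 0], [0, 0, 0, 0, 0, -0.3, 0], [0, 0, 0, 0, 0, -0.15, 0], [0, 0, 0, 0, 0, -0.02, 0], [0, 0, 0, 0, 0, 0, 0], [0, 0, 0, 0, 0, 0, 0]]}}

```text
time_s: 14.6
ee_pos: [0.6414, 0.0193, 0.0509]
tcp_rot: [0.812, 0.583, 0.001, 0.001]
contact_force: [0.4, 0.2, -2.3]
finger_gap: 0.0408
finger_force: 51.1
```

```bash
python3 - <<'E'
from h import *
st()
E
```

```text
14.6 tcp [641.4  19.3  50.9] close-dir 161.33 gap 40.8 F [ 0.4  0.2 -2.3] q [0.812 0.583 0.001 0.001]
```

Descend slowly, about 10.4 mm.

{"name": "drive_tool", "arguments": {"deltas": [[0, 0, 0, -0.006, 0.002, -0.02, 0], [0, 0, 0, 0, 0, -0.015, 0], [0, 0, 0, 0, 0, -0.015, 0], [0, 0, 0, 0, 0, -0.012, 0], [0, 0, 0, 0, 0, -0.01, 0], [0, 0, 0, 0, 0, -0.008, 0], [0, 0, 0, 0, 0, -0.006, 0], [0, 0, 0, 0, 0, 0, 0]]}}

```text
time_s: 15.6
ee_pos: [0.6401, 0.0196, 0.0406]
tcp_rot: [0.812, 0.583, 0.0, 0.0]
contact_force: [-10.8, -0.7, 13.4]
finger_gap: 0.0406
finger_force: 53.0
```

{"name": "drive_tool", "arguments": {"deltas": [[0, 0, 0, 0, 0, 0, 0.55], [0, 0, 0, 0, 0, 0, 0.65], [0, 0, 0, 0, 0, 0, 0.75], [0, 0, 0, 0, 0, 0, 0.75], [0, 0, 0, 0, 0, 0.1, 0.75], [0, 0, 0, 0, 0, 0.25, 0.75], [0, 0, 0, 0, 0, 0.4, 0.8], [0, 0, 0, 0, 0, 0.4, 1], [0, 0, 0, 0.3, -0.2, 0.2, 1], [0, 0, 0, 0.3, -0.2, 0, 1], [0, 0, 0, 0, 0, 0, 1], [0, 0, 0, 0, 0, 0, 1]]}}

```text
time_s: 17.1
ee_pos: [0.7117, -0.0283, 0.2013]
tcp_rot: [0.813, 0.583, -0.0, -0.0]
contact_force: [-0.3, -0.6, 1.5]
finger_gap: 0.0857
finger_force: 0.0
```

```bash
python3 - <<'E'
from h import *
st(); d=grab('wrist','w6')
E
```

```text
17.1 tcp [711.7 -28.3 201.3] close-dir 161.32 gap 85.7 F [-0.3 -0.6  1.5] q [ 0.813  0.583 -0.    -0.   ]
```

View pics/w6.png

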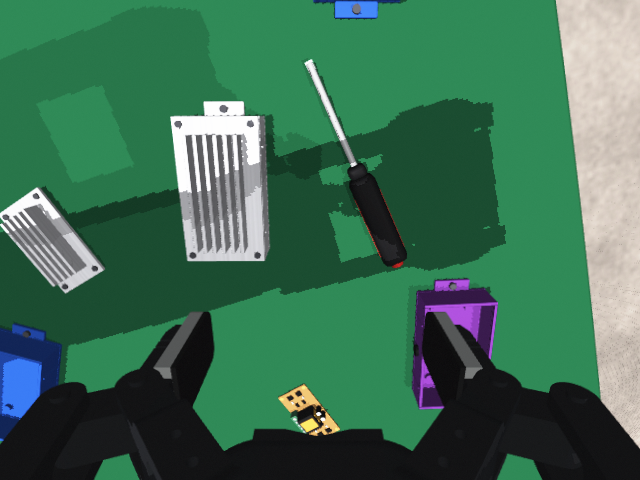

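The cover sits on the large case at (220,188), apparently flush. I check the plate heights numerically, then go on to the small board.

```bash
python3 - <<'E'
from h import *
d=load('w6'); P=cloud(d); v,u=np.indices(P.shape[:2])
m=(P[...,2]>.031)&(P[...,2]<.041)&(u>160)&(u<275)&(v>105)&(v<270)
print(prect(d,m,.036)); 
q=P[m&(P[...,2]<.045)]
a=np.radians(71.4); ax=np.array([np.cos(a),np.sin(a)]); ay=np.array([-ax[1],ax[0]]); o=q[:,:2]-[.6408,.0197]
X=o@ax;Y=o@ay
for sx in(-1,1):
  for sy in(-1,1):
    k=(X*sx>.05)&(X*sx<.06)&(Y*sy>.02)&(Y*sy<.033); print(sx,sy,k.sum(),np.round(np.median(q[k,2])*1000,2))
E
```

```text
(array([641.2,  19.9]), array([123.8,  71.3]), 71.34)
-1 -1 147 37.05
-1 1 127 37.02
1 -1 210 36.9
1 1 209 37.0
```

{"name": "drive_tool", "arguments": {"deltas": [[0, 0, -0.0199, -0.081, -0.241, 0.05, 1], [0, 0, -0.0199, -0.081, -0.241, 0.05, 1], [0, 0, -0.0199, -0.081, -0.241, 0.05, 1], [0, 0, -0.0199, -0.081, -0.241, 0.05, 1], [0, 0, -0.0199, -0.081, -0.241, 0.05, 1], [0, 0, -0.0199, -0.081, -0.241, 0, 1], [0, 0, -0.0199, -0.081, -0.241, 0, 1], [0, 0, -0.0199, -0.081, -0.241, 0, 1], [0, 0, 0, 0, 0, 0, 1], [0, 0, 0, 0, 0, 0, 1]]}}

```text
time_s: 18.4
ee_pos: [0.6342, -0.2589, 0.2315]
tcp_rot: [0.992, 0.123, 0.0, -0.0]
contact_force: [0.9, -0.1, -0.4]
finger_gap: 0.0853
finger_force: 0.0
```

```bash
python3 - <<'E'
from h import *
s=st(); d=grab('wrist','w7'); P=cloud(d); print(s['joint_positions'].round(2))
h=cv2.cvtColor(d['pixels'],cv2.COLOR_RGB2HSV)
def comp(m):
    n,l,s,c=cv2.connectedComponentsWithStats(m.astype(np.uint8)); return [(l==k,s[k]) for k in range(1,n) if s[k,4]>600]
for m,s in comp((h[...,0]<30)&(h[...,0]>8)&(h[...,1]>60)&(h[...,2]>60)): print('tan',s,prect(d,m,.002))
for m,s in comp((P[...,2]>.0245)&(P[...,2]<.031)): print('rim',s,prect(d,m,.028))
E
```

```text
18.4 tcp [ 634.2 -258.9  231.5] close-dir 104.12 gap 85.3 F [ 0.9 -0.1 -0.4] q [ 0.992  0.123  0.    -0.   ]
[-0.42  0.14  1.42  0.    1.59  0.9 ]
tan [ 276  194   76   34 1725] (array([ 624.6, -256.9]), array([78.4, 35.2]), 104.09)
rim [ 91   0  76  21 649] (array([762.3, -64.5]), array([63. , 14.9]), 98.54)
rim [238 326  93  54 915] (array([ 465.4, -262.1]), array([96.3, 54.3]), 93.25)
```

View pics/w7.png

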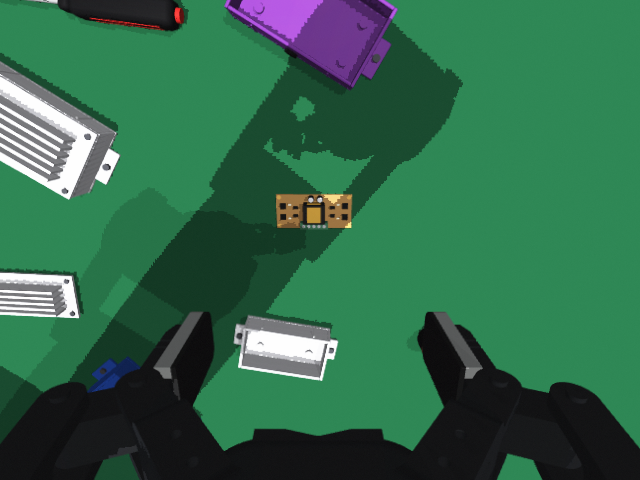

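{"name": "drive_tool", "arguments": {"deltas": [[0, 0, 0, -0.04, 0.008, -0.35, 0.8], [0, 0, 0, -0.04, 0.008, -0.35, 0.8], [0, 0, 0, 0, 0, -0.35, 0.7], [0, 0, 0, 0, 0, -0.35, 0.6], [0, 0, 0, 0, 0, -0.25, 0.5], [0, 0, 0, 0, 0, -0.15, 0.5], [0, 0, 0, 0, 0, -0.076, 0.5], [0, 0, 0, 0, 0, 0, 0.4], [0, 0, 0, 0, 0, 0, 0.2], [0, 0, 0, 0, 0, 0, 0.1], [0, 0, 0, 0, 0, 0, 0], [0, 0, 0, 0, 0, 0, 0], [0, 0, 0, 0, 0, 0, 0]], "force": 35}}

```text
time_s: 20.08
ee_pos: [0.6253, -0.2582, 0.0073]
tcp_rot: [0.993, 0.122, 0.001, 0.0]
contact_force: [-0.2, 1.2, 6.9]
finger_gap: 0.0208
finger_force: 35.1
```

{"name": "drive_tool", "arguments": {"deltas": [[0, 0, 0, 0, 0, 0.03, 0], [0, 0, 0, 0, 0, 0.2, 0], [0, 0, 0, 0, 0, 0.35, 0], [0, 0, 0, -0.1, 0, 0.4, 0], [0, 0, -0.005, -0.27, -0.005, 0.4, 0], [0, 0, -0.005, -0.27, -0.005, 0.3, 0], [0, 0, -0.005, -0.27, -0.005, 0.15, 0], [0, 0, -0.005, -0.27, -0.005, 0, 0], [0, 0, -0.005, -0.27, -0.005, 0, 0], [0, 0, -0.005, -0.27, -0.005, 0, 0], [0, 0, 0, 0, 0, 0, 0], [0, 0, 0, 0, 0, 0, 0]]}}

```text
time_s: 21.58
ee_pos: [0.4185, -0.2615, 0.2258]
tcp_rot: [1.0, 0.028, 0.0, 0.0]
contact_force: [0.4, 0.1, -0.7]
finger_gap: 0.0214
finger_force: 34.4
```

```bash
python3 - <<'E'
from h import *
s=st(); d=grab('wrist','w8'); P=cloud(d); v,u=np.indices(P.shape[:2])
h=cv2.cvtColor(d['pixels'],cv2.COLOR_RGB2HSV)
def comp(m):
    n,l,s,c=cv2.connectedComponentsWithStats(m.astype(np.uint8)); return [(l==k,s[k]) for k in range(1,n) if s[k,4]>500]
for m,s in comp((h[...,0]<30)&(h[...,0]>8)&(h[...,1]>60)&(h[...,2]>60)):
    z=np.nanmedian(P[...,2][m]); print('tan',s,z,prect(d,m,z))
for m,s in comp((P[...,2]>.0245)&(P[...,2]<.031)): print('rim',s,prect(d,m,.028),prect(d,m&gray(d,0,0,640,480),.028))
cv2.imwrite('pics/c8.png',cv2.resize(d['pixels'][80:380,140:500],None,fx=2.2,fy=2,interpolation=cv2.INTER_CUBIC)[:,:,::-1])
E
```

```text
21.575 tcp [ 418.5 -261.5  225.8] close-dir 93.22 gap 21.4 F [ 0.4  0.1 -0.7] q [1.    0.028 0.    0.   ]
tan [ 229  273  178   72 5260] 0.22123910650418813 (array([ 418.3, -261.2]), array([77.8, 36.1]), 93.18)
tan [ 301  313   35   35 1193] 0.23751001123481935 (array([ 417.9, -261.4]), array([16.2, 13.8]), 2.44)
rim [ 268  130  108   60 1167] (array([ 464.6, -262.3]), array([96.1, 52.9]), 93.54) (array([ 464.6, -262.3]), array([96.1, 52.9]), 93.54)Traceback (most recent call last):
  File "<stdin>", line 8, in <module>
  File "h.py", line 29, in prect
    c=max(cv2.findContours(mask.astype(np.uint8),cv2.RETR_EXTERNAL,cv2.CHAIN_APPROX_NONE)[0],key=cv2.contourArea)
ValueError: max() iterable argument is empty
```

The held board is level and measured as 78×36. The case rim is at rows 130–190, columns 268–376, centred at (464.6, −262.3) with an angle of 93.5° and the correct size. Moving over it and down.

{"name": "drive_tool", "arguments": {"deltas": [[0, 0, 0.0008, 0.19, -0.0075, 0, 0], [0, 0, 0, 0.194, 0, 0, 0], [0, 0, 0, 0, 0, -0.3, 0], [0, 0, 0, 0, 0, -0.4, 0], [0, 0, 0, 0, 0, -0.4, 0], [0, 0, 0, 0, 0, -0.28, 0], [0, 0, 0, 0, 0, -0.08, 0], [0, 0, 0, 0, 0, 0, 0], [0, 0, 0, 0, 0, 0, 0]]}}

```text
time_s: 22.75
ee_pos: [0.4652, -0.2628, 0.052]
tcp_rot: [1.0, 0.031, 0.001, 0.001]
contact_force: [0.2, 0.7, -1.2]
finger_gap: 0.0211
finger_force: 34.4
```

{"name": "drive_tool", "arguments": {"deltas": [[0, 0, 0, -0.004, 0.002, -0.1, 0], [0, 0, 0, 0, 0, -0.1, 0], [0, 0, 0, 0, 0, -0.06, 0], [0, 0, 0, 0, 0, -0.025, 0], [0, 0, 0, 0, 0, -0.01, 0], [0, 0, 0, 0, 0, -0.01, 0], [0, 0, 0, 0, 0, -0.01, 0], [0, 0, 0, 0, 0, 0, 0], [0, 0, 0, 0, 0, 0, 0]]}}

```text
time_s: 23.88
ee_pos: [0.4641, -0.2623, 0.0142]
tcp_rot: [1.0, 0.031, 0.0, 0.0]
contact_force: [-9.3, 4.6, 18.2]
finger_gap: 0.0209
finger_force: 36.6
```

{"name": "drive_tool", "arguments": {"deltas": [[0, 0, 0, 0, 0, 0.004, 0], [0, 0, 0, 0, 0, 0, 0.3], [0, 0, 0, 0, 0, 0, 0.4], [0, 0, 0, 0, 0, 0, 0.42], [0, 0, 0, 0, 0, 0, 0.42], [0, 0, 0, 0, 0, 0.08, 0.42], [0, 0, 0, 0, 0, 0.2, 0.42], [0, 0, 0, 0, 0, 0.35, 0.42], [0, 0, 0, -0.13, 0, 0.4, 0.6], [0, 0, 0, -0.13, 0, 0.4, 0.8], [0, 0, 0, -0.12, 0, 0.2, 1], [0, 0, 0, 0, 0, 0, 1], [0, 0, 0, 0, 0, 0, 1]]}}

```text
time_s: 25.5
ee_pos: [0.4183, -0.262, 0.208]
tcp_rot: [1.0, 0.03, -0.0, -0.0]
contact_force: [-0.1, 0.2, 0.2]
finger_gap: 0.0856
finger_force: 0.0
```

```bash
python3 - <<'E'
from h import *
st(); d=grab('wrist','w9'); P=cloud(d); v,u=np.indices(P.shape[:2])
h=cv2.cvtColor(d['pixels'],cv2.COLOR_RGB2HSV)
def comp(m):
    n,l,s,c=cv2.connectedComponentsWithStats(m.astype(np.uint8)); return [(l==k,s[k]) for k in range(1,n) if s[k,4]>500]
for m,s in comp((h[...,0]<30)&(h[...,0]>8)&(h[...,1]>60)&(h[...,2]>60)):
    print('tan',s,prect(d,m,.009)); q=P[m]; q=q[q[:,2]<.013]; o=q[:,:2].mean(0); print(o,np.linalg.lstsq(np.c_[q[:,:2]-o,np.ones(len(q))],q[:,2],rcond=None)[0])
for m,s in comp((P[...,2]>.025)&(P[...,2]<.031)): print('rim',s,prect(d,m,.028))
E
```

```text
25.5 tcp [ 418.3 -262.   208. ] close-dir 93.49 gap 85.6 F [-0.1  0.2  0.2] q [ 1.    0.03 -0.   -0.  ]
tan [ 278  141   87   40 2340] (array([ 463.6, -262.1]), array([78.2, 35.1]), 93.48)
[ 0.46536789 -0.26205524] [0.00038557 0.00135168 0.00971368]
rim [ 265  130  114   64 1222] (array([ 464.3, -262.3]), array([96.1, 53.7]), 93.71)
```

The small board is flat at z≈9.7 mm and centred. Next is the small cover.

{"name": "drive_tool", "arguments": {"deltas": [[0, 0, 0.02264, 0.0262, 0.199, 0, 1], [0, 0, 0.02264, 0.0262, 0.199, 0, 1], [0, 0, 0.02264, 0.0262, 0.199, 0, 1], [0, 0, 0.02264, 0.0262, 0.199, 0, 1], [0, 0, 0.02264, 0.0262, 0.199, 0, 1], [0, 0, 0.02264, 0.0262, 0.199, 0, 1], [0, 0, 0.02264, 0.0262, 0.199, 0, 1], [0, 0, 0.02264, 0.0262, 0.199, 0, 1], [0, 0, 0.02264, 0.0262, 0.199, 0, 1], [0, 0, 0.02264, 0.0262, 0.199, 0, 1], [0, 0, 0.02264, 0.0262, 0.199, 0, 1], [0, 0, 0.02264, 0.0262, 0.199, 0, 1], [0, 0, 0, 0, 0, 0, 1], [0, 0, 0, 0, 0, 0, 1]]}}

```text
time_s: 27.3
ee_pos: [0.4559, 0.0242, 0.2079]
tcp_rot: [0.635, 0.773, -0.0, -0.0]
contact_force: [-0.3, 0.1, -0.3]
finger_gap: 0.0856
finger_force: 0.0
```

```bash
python3 - <<'E'
from h import *
s=st(); d=grab('wrist','w10'); P=cloud(d); print(s['joint_positions'].round(2))
m=gray(d,150,60,490,310); n,l,s,c=cv2.connectedComponentsWithStats(m.astype(np.uint8))
for k in range(1,n):
    if s[k,4]>1500: print(s[k],prect(d,l==k,.009))
f=(P[...,2]>.006)&(P[...,2]<.012); n,l,s,c=cv2.connectedComponentsWithStats(f.astype(np.uint8))
for k in range(1,n):
    if s[k,4]>900: print('plate',s[k],prect(d,l==k,.009))
E
```

```text
27.3 tcp [455.9  24.2 207.9] close-dir 11.19 gap 85.6 F [-0.3  0.1 -0.3] q [ 0.635  0.773 -0.    -0.   ]
[-0.   -0.37  1.92 -0.    1.59 -0.2 ]
[ 290  157   57   99 5476] (array([456.2,  25. ]), array([95.4, 52.6]), 101.23)
[ 433  202   57  108 3674] (array([607.1,  -1.4]), array([115.6,  56.9]), 109.64)
plate [ 289  157   58   99 3951] (array([455.8,  25. ]), array([95.4, 52. ]), 101.3)
```

{"name": "drive_tool", "arguments": {"deltas": [[0, 0, 0.0003, 0, 0.006, -0.35, 1], [0, 0, 0, 0, 0, -0.4, 1], [0, 0, 0, 0, 0, -0.35, 1], [0, 0, 0, 0, 0, -0.3, 0.9], [0, 0, 0, 0, 0, -0.15, 0.8], [0, 0, 0, 0, 0, -0.066, 0.7], [0, 0, 0, 0, 0, 0, 0.5], [0, 0, 0, 0, 0, 0, 0.4], [0, 0, 0, 0, 0, 0, 0.3], [0, 0, 0, 0, 0, 0, 0.2], [0, 0, 0, 0, 0, 0, 0.1], [0, 0, 0, 0, 0, 0, 0], [0, 0, 0, 0, 0, 0, 0]], "force": 45}}

```text
time_s: 28.98
ee_pos: [0.4568, 0.0251, 0.016]
tcp_rot: [0.633, 0.774, 0.001, 0.001]
contact_force: [-1.5, -0.3, 7.2]
finger_gap: 0.0287
finger_force: 44.6
```

{"name": "drive_tool", "arguments": {"deltas": [[0, 0, 0, 0, 0, 0.03, 0], [0, 0, 0, 0, 0, 0.15, 0], [0, 0, 0, 0, 0, 0.3, 0], [0, 0, 0, 0, 0, 0.4, 0], [0, 0, -0.0024, 0.0071, -0.266, 0.3, 0], [0, 0, -0.0024, 0.0071, -0.266, 0.1, 0], [0, 0, -0.0024, 0.0071, -0.266, 0, 0], [0, 0, -0.0024, 0.0071, -0.266, 0, 0], [0, 0, -0.0024, 0.0071, -0.266, 0, 0], [0, 0, -0.0024, 0.0071, -0.266, 0, 0], [0, 0, -0.0024, 0.0071, -0.266, 0, 0], [0, 0, -0.0024, 0.0071, -0.266, 0, 0], [0, 0, -0.0024, 0.0071, -0.266, 0, 0], [0, 0, 0, 0, 0, 0, 0], [0, 0, 0, 0, 0, 0, 0]]}}

```text
time_s: 30.85
ee_pos: [0.4636, -0.2618, 0.169]
tcp_rot: [0.684, 0.729, 0.0, 0.0]
contact_force: [0.7, 0.9, -1.6]
finger_gap: 0.0288
finger_force: 44.7
```

```bash
python3 - <<'E'
from h import *
s=st(); T=(s['ee_pos']*1000); d=grab('wrist','w11'); P=cloud(d); v,u=np.indices(P.shape[:2]); h=P[...,2]
zt=T[2]/1000-.006
m=(h>zt-.006)&(h<zt+.006)&(v<260)&(u>200)&(u<440)
n,l,ss,c=cv2.connectedComponentsWithStats(m.astype(np.uint8)); m=l==(1+ss[1:,4].argmax())
r0=np.where(m.sum(1)>60)[0][0]; z=np.nanmedian(h[m&(v<r0+20)]); row=r0+3; cc=np.where(m[row])[0][[0,-1]]; print('r0',r0,'z',z,'cols',cc,'r at cols',[int(np.where(m[:,c])[0][0]) for c in range(cc[0]+8,cc[1]-8,15)])
r=rays(d,[(cc[0]-.5,r0-.5),(cc[1]+.5,r0-.5)],z); e=r[0]-r[1]; a=np.degrees(np.arctan2(e[1],e[0]))%180; t=np.radians(a-90); ax=np.array([np.cos(t),np.sin(t)]); mid=r.mean(0); sg=np.sign((mid-T[:2])@ax)
print('len',np.hypot(*e),'ctr',mid-sg*48*ax,'ax',np.degrees(t)%180)
cv2.imwrite('pics/w11c.png',d['pixels'][:,:,::-1])
E
```

```text
30.85 tcp [ 463.6 -261.8  169. ] close-dir 3.63 gap 28.8 F [ 0.7  0.9 -1.6] q [0.684 0.729 0.    0.   ]
r0 202 z 0.16251740454468294 cols [256 379] r at cols [202, 202, 202, 202, 202, 202, 202, 202]
len 51.38089270972725 ctr [ 463.83670086 -260.80782084] ax 93.60265816059686
```

View pics/w11.png

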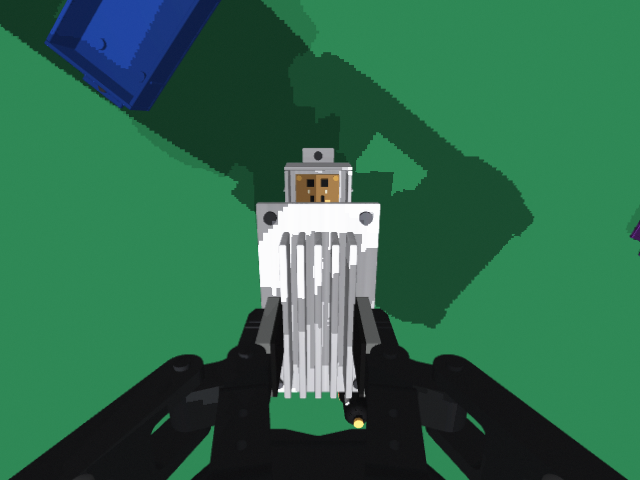

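Held small cover: its far edge is at row 202, columns 256–379, centred 1.3 mm short of the case. I correct for that and lower it.

{"name": "drive_tool", "arguments": {"deltas": [[0, 0, 0, 0.006, -0.01, -0.2, 0], [0, 0, 0, 0, 0, -0.3, 0], [0, 0, 0, 0, 0, -0.3, 0], [0, 0, 0, 0, 0, -0.15, 0], [0, 0, 0, 0, 0, -0.05, 0], [0, 0, 0, 0, 0, 0, 0], [0, 0, 0, 0, 0, 0, 0]]}}

```text
time_s: 31.78
ee_pos: [0.465, -0.2637, 0.0496]
tcp_rot: [0.684, 0.729, 0.0, 0.001]
contact_force: [0.2, -0.6, -1.4]
finger_gap: 0.0288
finger_force: 44.7
```

{"name": "drive_tool", "arguments": {"deltas": [[0, 0, 0, -0.003, 0.004, -0.02, 0], [0, 0, 0, 0, 0, -0.015, 0], [0, 0, 0, 0, 0, -0.015, 0], [0, 0, 0, 0, 0, -0.013, 0], [0, 0, 0, 0, 0, -0.01, 0], [0, 0, 0, 0, 0, -0.01, 0], [0, 0, 0, 0, 0, -0.006, 0], [0, 0, 0, 0, 0, -0.003, 0], [0, 0, 0, 0, 0, 0, 0]]}}

```text
time_s: 32.9
ee_pos: [0.4641, -0.2629, 0.0391]
tcp_rot: [0.684, 0.729, -0.0, -0.0]
contact_force: [-12.3, 7.0, 22.8]
finger_gap: 0.0286
finger_force: 47.5
```

{"name": "drive_tool", "arguments": {"deltas": [[0, 0, 0, 0, 0, 0.004, 0], [0, 0, 0, 0, 0, 0, 0.45], [0, 0, 0, 0, 0, 0, 0.55], [0, 0, 0, 0, 0, 0, 0.65], [0, 0, 0, 0, 0, 0, 0.65], [0, 0, 0, 0, 0, 0.1, 0.65], [0, 0, 0, 0, 0, 0.25, 0.7], [0, 0, 0, 0, 0, 0.4, 0.8], [0, 0, 0, 0, 0, 0.4, 1], [0, 0, 0, 0, -0.2, 0.2, 1], [0, 0, 0, 0, -0.2, 0, 1], [0, 0, 0, 0, 0, 0, 1], [0, 0, 0, 0, 0, 0, 1]]}}

```text
time_s: 34.52
ee_pos: [0.4637, -0.3107, 0.1986]
tcp_rot: [0.684, 0.729, -0.0, -0.001]
contact_force: [-0.4, -0.0, 0.3]
finger_gap: 0.0853
finger_force: 0.0
```

```bash
python3 - <<'E'
from h import *
st(); d=grab('wrist','w12'); P=cloud(d); v,u=np.indices(P.shape[:2])
m=(P[...,2]>.027)&(P[...,2]<.037)
n,l,s,c=cv2.connectedComponentsWithStats(m.astype(np.uint8))
for k in range(1,n):
    if s[k,4]>900: print(s[k],prect(d,l==k,.032))
a=np.radians(93.5); ax=np.array([np.cos(a),np.sin(a)]); ay=np.array([-ax[1],ax[0]]); q=P[m]; o=q[:,:2]-[.4644,-.2623]
X=o@ax;Y=o@ay
for sx in(-1,1):
  for sy in(-1,1):
    k=(X*sx>.037)&(X*sx<.046)&(Y*sy>.012)&(Y*sy<.024); print(sx,sy,k.sum(),np.round(np.median(q[k,2])*1000,2))
t=grab('top','top9'); P=cloud(t); o0=load('top0')
hsv=cv2.cvtColor(t['pixels'],cv2.COLOR_RGB2HSV)
ng=~((hsv[...,0]>55)&(hsv[...,0]<95)&(hsv[...,1]>120))
n,l,s2,c=cv2.connectedComponentsWithStats(ng.astype(np.uint8))
for nm,(x,y) in dict(tray=(159,238),charger=(471,260),sd=(340,170)).items():
    k=l[y-4:y+5,x-4:x+5]; k=k[k>0]; k=np.bincount(k).argmax(); print(nm,s2[k],*rect(P,l==k))
E
```

```text
34.525 tcp [ 463.7 -310.7  198.6] close-dir 3.61 gap 85.3 F [-0.4 -0.   0.3] q [ 0.684  0.729 -0.    -0.001]
[ 290  100   66  119 5510] (array([ 464.3, -262.6]), array([96.3, 52.1]), 93.56)
-1 -1 125 33.02
-1 1 122 33.14
1 -1 179 32.88
1 1 181 32.81
tray [142 223  36  30 896] [560.2 456.7] [102.7  78.3] -82.9 [-1.9  3.8 23. ] 891
charger [  175   224   374   256 33513] [180.4 -28. ] [966.  274.3] -50.3 [ 32.2 535.7 604.7] 33374
sd [285 163  72  15 480] [760.   -5.3] [206.5  32.1] -83.9 [-2.9 17.2 26.7] 480
```

View pics/w12.png

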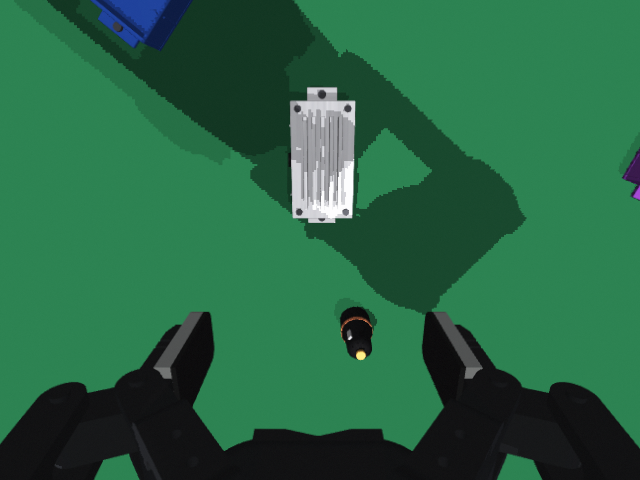

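The small cover at (322,158) is flush: its four plate corners read 32.8–33.1 mm, with the same +1 mm bias as the large one. The charger still stands at (357,330), and the tray and screwdriver have not moved. Handing in.

```bash
python3 -c "
from rig import bot
print(bot.close_job())"
```

```text
the job is handed in; nothing more can be done
None
```

Job handed in after about 35 s: each case holds its own board flat on the bosses under its own cover, plate corners level within 0.4 mm, and the screwdriver, charger and screw tray were not touched.

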